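# Close the brick tin on the display turntable, then take off its dust cover

## Robot

A 6-joint arm with a two-finger parallel gripper is mounted at the origin on the work surface. World frame = base frame: x ahead of the robot, y to its left, z up, the work surface at z = 0. Lengths are in m, angles in degrees, forces in N, time in s.
With the tool pointing down it reaches from about 0.375 to 0.975 m from the base axis. Payload 3.8 kg.
Tool frame: the origin (TCP) lies at the very end of the fingers, on their centre line; the grasp point (between the pads) lies 19 mm behind it; z points along the fingers, y is the line along which they close (so a half turn about z gives the same grasp; the last joint's range is limited). The gripper opens to 85 mm and grips with 20 to 120 N. Pads are 22 mm wide; open, the fingers measure 114 mm over their backs; the gripper's body (76 mm by 85 mm) begins 54 mm behind the grasp point. The pads swing forward as they close: fully open they stand 13 mm farther back than shut.
Start: joints at [-67.317, 15.12, 91.902, -0, 72.978, -2.114], TCP at [0.283, -0.613, 0.231] pointing down, gripper open.
Joint ranges: [-150.88, 150.88], [-54.13, 125.18], [17.81, 147.31], [-75.09, 255.09], [0, 152.58], [-146.25, 146.25]. Speed limits (degrees/s): [147.25, 147.25, 180, 180, 180, 180].

## Interface

Orientations are given as a 3x3 rotation matrix whose columns are the frame's x, y, z axes.
In Python, from rig import status, get_image, sign_off gives the robot as it stands. The module is installed in compiled form; this text tells all that it offers.
- The arm moves only by the tool arm_command, never from a script. Its argument "moves" is a list of rows, each an object of numbers: "jaw": the finger opening in mm, from 0 to 85.4; "tx", "ty", "tz": the shift along the tool's x, y, z in mm; "ax", "ay", "az": the turn, a rotation vector about the tool's x, y, z in rad. A call has 1 to 5 rows; each row shifts and turns the commanded pose from where the row before left it, along the tool's axes as they then stand; what a row does not reach is not made up. A row lasts 1/8 s, in which the tool goes at most 62.5 mm and 10.7 degrees, less where a joint would pass 70% of its speed; a pose out of reach is approached as far as the arm can. A call is refused whole if a number of a shift passes 62.5 or a number of a turn 0.188, either way. A call with a gripper value outside its range is refused whole. The fingers move at their own pace and stop on an object; "squeeze" is the grip in N (left out, the last holds). Time passes only in rows, so rows that do not move let the fingers close. It gives the time, the measured TCP pose, the force, the opening and the grip force at its end, in the units of the state.
- status.sense(): the state, without advancing time (a new reading comes with each control period).
- get_image(name): name is "side" or "top" or "wrist"; returns a dict with "pixels" (480x640x3 uint8, blue, green, red), "fx", "fy", "cx", "cy" (pixels), "k1" (the pictures are not rectified: a ray, as slopes to the right and down, at radius r is drawn at 1 + k1 r^2 times it, then the intrinsics apply), "R" (3x3) and "t" (3): a world point X has camera coordinates R X + t; the wrist camera has in their place "hand_eye" (4x4, takes a point from camera to tool coordinates, whose origin is the TCP and whose axes are the flange's). Camera axes: x right, y down, z forward; pixel columns grow to the right and rows downward; lengths in m; the calibration is good to about 2 mm. A picture is of the moment at which its call begins: read the wrist's pose just before it. There is no depth.
- sign_off(): hands the job in; it is judged then, once.
The state is a dict: "clock": time; "qpos": joint angles; "qd": joint speeds; "joint_efforts": joint torques, N m; "position": TCP position; "tool_rot": TCP orientation; "wrist_force": force on the tool from outside, world axes, zero at the start; "wrist_torque": the same for the moment, N m; "width": finger opening in m; "finger_force": force on a finger pad.
Only numpy, scipy, OpenCV 4.12 (cv2) and the standard library are available. Lean on these libraries where they do the work, as an engineer would, in place of code of your own. Each camera call takes 0.05 s, during which the arm holds its last target. There are 200 camera calls.

## Task

First turn the display turntable one click counter-clockwise (seen from above), so that the open brick tin stands beside the pointer, and leave it resting in that click. Then carry the two lids over together, nested as they are, lower them gently onto the tin until the inner lid sits fully home, and let go. Last, lift the outer lid alone straight up until it is wholly above the inner lid's knob, leaving the inner lid home on the tin, and finish still holding the outer lid there, level and still; leave the other toys on the counter where they are.

Things in the scene. Friction and masses are not known exactly. Their poses are not given: they have to be found in the camera images.
- turntable (a joint): Round display turntable (disc radius 140 mm, top 30 mm above the counter). Value in rad, growing counter-clockwise seen from above. Two sprung detents, 60 degrees apart: at 0 (the start) and at 1.047 (tin beside the pointer); let go, it is pulled to the nearer one. About 5 N on the post takes it out of a detent; end stops 0.12 rad beyond either detent
- stand: The fixed foot under the turntable; its origin is on the turntable's vertical axis at counter height. Its -x axis points to the pointer (its yaw varies from start to start)
- pointer (a point): Top of the small fixed black upright tab (14 x 12 mm, top 34 mm above the counter), the pointer, just outside the turntable's rim, 158 mm from the axis
- post (a point): Point half-way up the axis of the upright round steel post that turns the turntable, 110 mm from the turntable's axis, 52.5 mm above the counter. The post is 20 mm across and stands from the disc's top (30 mm above the counter) to 75 mm above the counter
- tin_mouth (a point): Centre of the mouth, at rim height, of the open round metal tin fixed on the turntable, 75 mm from its axis, opposite the post. Tin 100 mm outside, 92 mm inside diameter, 70 mm tall, rim 100 mm above the counter; z is up
- inner_lid: The loose wooden inner lid (about 140 g); origin at the centre of its underside, z up. Plug 87 mm across and 8 mm deep, tapered at the foot, goes inside the tin; above it a flange 99 mm across, 4 mm thick, comes to rest on the tin's rim (origin then 8 mm below the rim). A 16 mm stem carries the knob. It starts standing on the counter
- knob (a point): Centre of the inner lid's knob head, an upright cylinder 22 mm across (12 mm above to 10 mm below this point), 57 mm above the lid's underside, 49 mm above the tin's rim when home. z up. Lifting the knob lifts both nested lids
- outer_lid: The loose metal outer lid (about 120 g); origin at the centre of its skirt's lower edge, z up. Skirt 114 mm outside, 108 mm inside; flat top, 3 mm thick, upper face 14 mm above the origin, with a 42 mm hole. Nested, the top lies on the inner lid's flange, origin 1 mm above the inner lid's; the skirt has 4.5 mm clearance round the flange
- collar (a point): Centre of the upright round collar on the outer lid, by which it alone is lifted: 52 mm outside, 42 mm inside diameter, 26 mm tall (13 mm above to 13 mm below this point), 27 mm above the skirt's edge. The inner lid's stem stands up through it: nested, this point is 29 mm below the knob point and the knob head begins 6 mm above the collar's top. z up
- toy_box: Bystander: boxed toy, cardboard, 80 x 100 x 110 mm tall; origin at the centre of its underside
- toy_truck: Bystander: toy truck, 110 x 62 x 68 mm tall; origin at the centre of its underside
- ring_toy: Bystander: stacking-ring toy, 84 mm across, 94 mm tall; origin at the centre of its underside
Not all that is in view belongs to the job. Leave any red look-alike of the inner_lid alone.

How it is judged:
By the outcome, as a careful person would: the job done as asked, in the order asked, and still so for the second after the job is handed in, while the arm keeps its last pose, push and grip.
It also fails if it takes over 70 s, if anything falls off the work surface, if the arm or the gripper's body presses on something with over 40 N, if the wrist force passes 120 N, or if a joint passes its speed limit or range.

## Working session

There is one attempt and no reset: what is moved stays moved. The work goes in short steps, Python scripts to look and compute and a tool call to move; the robot and the scene stay as the last step left them, time stands still between calls to the robot, and variables do not carry over. Pictures are saved under pics/ and viewed, at most 10 in all, crops included, and the job is handed in when it is done.

Besides the shell and the picture viewer there is one more tool, called after "Request:" as name([rows], argument=value, ...), one row to a line, values as JSON. arm_command: Moves the arm, as the interface text tells. Its arguments: {"type":"object","properties":{"moves":{"type":"array"},"squeeze":{"type":"number"}},"required":["moves"]}

```bash
mkdir -p pics; cat > h.py <<'E'
import numpy as np, cv2
from rig import status, get_image, sign_off
def grab(n,tag):
    s=status.sense(); im=get_image(n); cv2.imwrite(f'pics/{tag}.png',im['pixels']); 
    if n=='wrist':
        T=np.eye(4);T[:3,:3]=s['tool_rot'];T[:3,3]=s['position'];C=T@np.array(im['hand_eye'])
        im['Rc'],im['o']=C[:3,:3],C[:3,3]
    else:
        im['Rc']=np.array(im['R']).T; im['o']=-im['Rc']@np.array(im['t'])
    return im
def ray(im,uv):
    K=np.array([[im['fx'],0,im['cx']],[0,im['fy'],im['cy']],[0,0,1.]])
    p=cv2.undistortPoints(np.array(uv,float).reshape(-1,1,2),K,np.array([im['k1'],0,0,0.])).reshape(-1,2)
    return np.c_[p,np.ones(len(p))]@im['Rc'].T
def plane(im,uv,z):
    d=ray(im,uv); return im['o']+d*((z-im['o'][2])/d[:,2])[:,None]
def tri(a,b):  # lists of (im,uv)
    A=np.zeros((3,3));v=np.zeros(3)
    L=[(a[0],a[1]),(b[0],b[1])]
    for im,uv in L:
        d=ray(im,[uv])[0];d/=np.linalg.norm(d);P=np.eye(3)-np.outer(d,d);A+=P;v+=P@im['o']
    X=np.linalg.solve(A,v); 
    e=[np.linalg.norm(np.cross(ray(im,[uv])[0]/np.linalg.norm(ray(im,[uv])[0]),X-im['o'])) for im,uv in L]
    return X,e
E
python3 - <<'E'
from h import *
for n in('top','side','wrist'):
    im=grab(n,n+'0'); print(n,im['fx'],im['k1'],im['o'].round(3),im['Rc'].round(2).tolist())
s=status.sense();print(s['tool_rot'],s['width'],s['clock'])
t=[cv2.imread(f'pics/{n}0.png') for n in('top','side')]
E
```

```text
top 473.09199942587145 -0.10806229225510816 [0.371 0.063 1.255] [[-0.01, -0.99, 0.12], [-1.0, 0.01, 0.0], [-0.0, -0.12, -0.99]]
side 579.2347320271746 0.038495941263852904 [0.096 0.995 0.851] [[-0.92, -0.23, 0.33], [-0.4, 0.55, -0.73], [-0.02, -0.8, -0.6]]
wrist 430.55856018561474 -0.09574170886461777 [ 0.349 -0.583  0.373] [[0.42, -0.87, -0.26], [-0.91, -0.4, -0.12], [-0.0, 0.28, -0.96]]
[[ 9.07815096e-01  4.19370002e-01 -7.43263961e-04]
 [ 4.19370660e-01 -9.07813618e-01  1.63841899e-03]
 [ 1.23586298e-05 -1.79908459e-03 -9.99998382e-01]] 0.08546955022482561 0.15
```

View pics/top0.png

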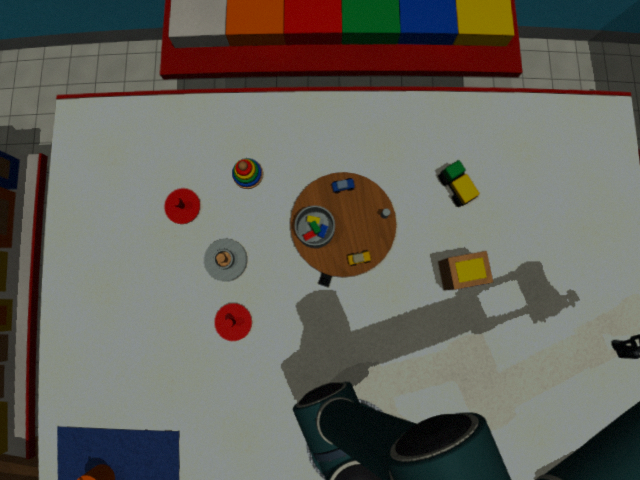

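View pics/side0.png

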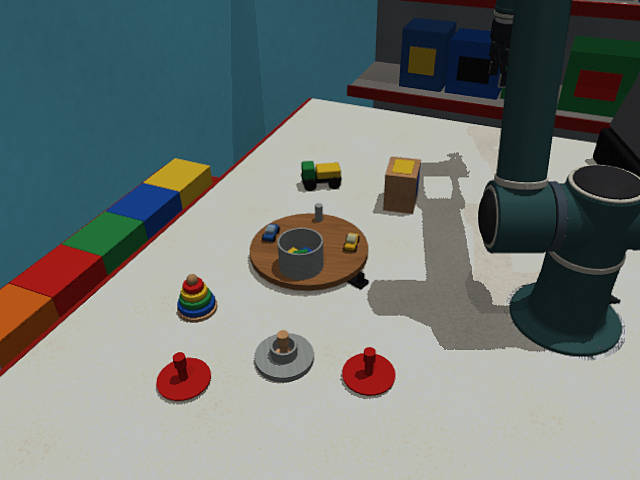

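The top view shows the turntable at about (344,224), tin mouth (315,226), post (385,212) and pointer (325,280). The nested lids are at (225,259), and the red look-alikes at (182,206) and (233,322). In the side view the post top is at about (319,206) and the knob top at (283,334).

```bash
python3 - <<'E'
from h import *
T=grab('top','top1');S=grab('side','side1')
def blob(im,lo,hi,box,conv=True):
    x0,y0,x1,y1=box;h=cv2.cvtColor(im['pixels'],cv2.COLOR_BGR2HSV)
    m=cv2.inRange(h,lo,hi);z=np.zeros_like(m);z[y0:y1,x0:x1]=m[y0:y1,x0:x1]
    cs,_=cv2.findContours(z,cv2.RETR_EXTERNAL,cv2.CHAIN_APPROX_NONE)
    c=max(cs,key=cv2.contourArea); return c,z
def prt(n,*a): print(n,*[np.round(x,4).tolist() for x in a])
# disc
c,_=blob(T,(5,60,40),(25,255,255),(280,160,410,290)); hull=cv2.convexHull(c)
P=plane(T,hull[:,0].astype(float),.03)
(q,r)=cv2.minEnclosingCircle((P[:,:2]*1000).astype(np.float32)); prt('disc',q,r)
# pointer
c,_=blob(T,(0,0,0),(180,255,45),(310,268,340,292)); m=cv2.moments(c);u=(m['m10']/m['m00'],m['m01']/m['m00']);prt('ptr',u,cv2.contourArea(c),plane(T,[u],.03))
# post
for nm,box in(('tin',(285,195,345,255)),('post',(372,200,398,225)),('lid',(195,230,255,290))):
    c,_=blob(T,(0,0,60),(180,50,190),box); h=cv2.convexHull(c);(q,r)=cv2.minEnclosingCircle(h);prt(nm,q,r,cv2.boundingRect(c),cv2.contourArea(c))
# knob
c,_=blob(T,(5,60,40),(25,255,255),(205,240,245,275));prt('knobT',cv2.minEnclosingCircle(c))if 0 else print('knobT',cv2.minEnclosingCircle(c))
c,_=blob(S,(5,60,40),(25,255,255),(265,320,300,365));print('knobS',cv2.boundingRect(c))
a=cv2.resize(T['pixels'][150:300,190:410],None,fx=3,fy=3,interpolation=cv2.INTER_CUBIC)
b=cv2.resize(S['pixels'][190:390,240:380],None,fx=3,fy=3,interpolation=cv2.INTER_CUBIC)
cv2.imwrite('pics/a.png',a);cv2.imwrite('pics/b.png',b)
E
```

```text
disc [568.1202, 15.3228] 140.1354
ptr [324.5753, 279.3316] 98.5 [[0.4224, 0.0643, 0.03]]
tin [314.4659, 225.0682] 20.1601 [295, 206, 40, 40] 1196.5
post [394.0, 212.0] 12.3694 [391, 200, 7, 25] 56.0
lid [224.5, 259.5] 41.7194 [195, 230, 60, 60] 3481.0
knobT ((223.08241271972656, 258.52197265625), 7.7626519203186035)
knobS (275, 330, 17, 23)
```

View pics/a.png

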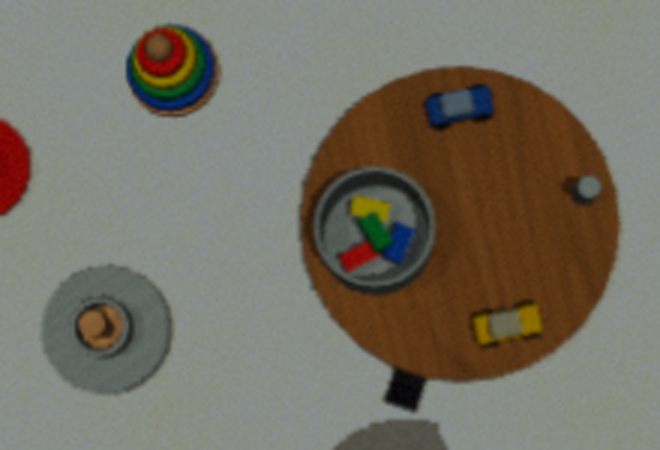

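View pics/b.png

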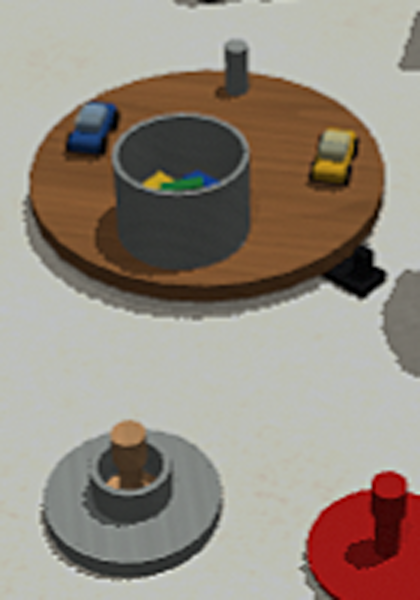

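In the crops I read these features, converted to full-frame pixels:

| Feature | Top view | Side view |
|---|---|---|
| Post top | (385.8,212.5) | (318.5,205.2) |
| Knob top | (222,257.8) | (282.5,334.5) |
| Collar top | (224.2,258.8) | (283.5,346.2) |
| Tin rim centre | (314.8,226.5) | (300.2,239.5) |

```bash
python3 - <<'E'
from h import *
T=grab('top','top2');S=grab('side','side2')
for n,a,b in(('post',(385.8,212.5),(318.5,205.2)),('knobtop',(222,257.8),(282.5,334.5)),('collartop',(224.2,258.8),(283.5,346.2)),('tin',(314.8,226.5),(300.2,239.5))):
    X,e=tri((T,a),(S,b));print(n,X.round(4),np.round(e,4))
c=np.array([.5681,.0153])
for n,a,z in(('post',(385.8,212.5),.075),('tin',(314.8,226.5),.1),('knob',(222,257.8),.069),('ptr',(324.6,279.5),.034)):
    p=plane(T,[a],z)[0];d=p[:2]-c;print(n,p.round(4),'r',np.hypot(*d).round(4),np.degrees(np.arctan2(d[1],d[0])).round(1))
E
```

```text
post [ 0.5904 -0.0924  0.0717] [0.0017 0.0017]
knobtop [0.4792 0.3254 0.0625] [0.002 0.002]
collartop [0.479  0.3262 0.0319] [0.0016 0.0016]
tin [0.5524 0.0882 0.1009] [0.0028 0.0028]
post [ 0.5882 -0.0925  0.075 ] r 0.1097 -79.5
tin [0.5499 0.0872 0.1   ] r 0.0742 104.2
knob [0.4768 0.3233 0.069 ] r 0.3212 106.5
ptr [0.4218 0.0642 0.034 ] r 0.1543 161.5
```

```bash
cat > plan.py <<'E'
from h import *
from scipy.spatial.transform import Rotation as Ro
import json
def down(yaw):  # tool y at yaw deg, z down
    a=np.radians(yaw);y=np.array([np.cos(a),np.sin(a),0]);z=np.array([0,0,-1.]);return np.c_[np.cross(y,z),y,z]
def st(): 
    s=status.sense();R=np.array(s['tool_rot']);p=np.array(s['position'])
    print('t',round(s['clock'],2),'p',p.round(4),'yaw',np.degrees(np.arctan2(R[1,1],R[0,1])).round(2),'tilt',np.degrees(np.arccos(-R[2,2])).round(2),'w',round(s['width'],4),'ff',np.round(s['finger_force'],1),'F',np.round(s['wrist_force'],1),'q',np.round(s['qpos'],0));return p,R
def plan(wps,p=None,R=None):
    """wps: (pos,yaw,nrows[,arc fn])"""
    if p is None: p,R=st()
    rows=[]
    for pos,yaw,n in wps:
        pos=np.array(pos,float);p0=p.copy();R0=R.copy();Rt=down(yaw);rv=Ro.from_matrix(R0.T@Rt).as_rotvec()
        for i in range(1,n+1):
            pt=p0+(pos-p0)*i/n;Rg=R0@Ro.from_rotvec(rv*i/n).as_matrix()
            t=np.round(R.T@(pt-p)*1000,1);w=np.round(Ro.from_matrix(R.T@Rg).as_rotvec(),3)
            assert abs(t).max()<=62 and abs(w).max()<=.187,(t,w)
            p=p+R@t/1000;R=R@Ro.from_rotvec(w).as_matrix()
            rows.append({k:float(v) for k,v in zip(('tx','ty','tz','ax','ay','az'),[*t,*w]) if v})
    for i in range(0,len(rows),5): print(json.dumps(rows[i:i+5]))
    return p,R
E
python3 - <<'E'
from plan import *
plan([((.45,-.36,.2),-25,6),((.590,-.0925,.15),11.5,6),((.590,-.0925,.10),11.5,3)])
E
```

```text
t 0.35 p [ 0.2831 -0.6126  0.2309] yaw -65.2 tilt 0.03 w 0.0857 ff 0.0 F [ 1.2  0.9 -0.7] q [-67.  15.  92.   0.  73.  -2.]
[{"tx": 42.9, "ty": -26.5, "tz": 5.2, "az": -0.117}, {"tx": 45.7, "ty": -21.4, "tz": 5.1, "az": -0.117}, {"tx": 47.9, "ty": -15.9, "tz": 5.2, "az": -0.117}, {"tx": 49.5, "ty": -10.1, "tz": 5.2, "az": -0.117}, {"tx": 50.2, "ty": -4.4, "tz": 5.2, "az": -0.117}]
[{"tx": 50.5, "ty": 1.6, "tz": 5.1, "az": -0.117}, {"tx": 50.3, "ty": 2.3, "tz": 8.4, "az": -0.106}, {"tx": 49.7, "ty": 7.7, "tz": 8.3, "az": -0.106}, {"tx": 48.6, "ty": 12.8, "tz": 8.4, "az": -0.106}, {"tx": 47.0, "ty": 17.9, "tz": 8.3, "az": -0.106}]
[{"tx": 44.9, "ty": 22.8, "tz": 8.4, "az": -0.107}, {"tx": 42.2, "ty": 27.5, "tz": 8.3, "ay": -0.001, "az": -0.106}, {"tz": 16.7}, {"tz": 16.7}, {"tz": 16.6}]
```

Request:
arm_command([
  {"jaw": 60,"tx": 42.9,"ty": -26.5,"tz": 5.2,"az": -0.117},
  {"tx": 45.7,"ty": -21.4,"tz": 5.1,"az": -0.117},
  {"tx": 47.9,"ty": -15.9,"tz": 5.2,"az": -0.117},
  {"tx": 49.5,"ty": -10.1,"tz": 5.2,"az": -0.117},
  {"tx": 50.2,"ty": -4.4,"tz": 5.2,"az": -0.117},
])

```text
schema error: expected keys jaw, tx, ty, tz, ax, ay, az
```

Request:
arm_command([
  {"tx": 50.5,"ty": 1.6,"tz": 5.1,"az": -0.117},
  {"tx": 50.3,"ty": 2.3,"tz": 8.4,"az": -0.106},
  {"tx": 49.7,"ty": 7.7,"tz": 8.3,"az": -0.106},
  {"tx": 48.6,"ty": 12.8,"tz": 8.4,"az": -0.106},
  {"tx": 47,"ty": 17.9,"tz": 8.3,"az": -0.106},
])

```text
schema error: expected keys jaw, tx, ty, tz, ax, ay, az
```

Request:
arm_command([
  {"tx": 44.9,"ty": 22.8,"tz": 8.4,"az": -0.107},
  {"tx": 42.2,"ty": 27.5,"tz": 8.3,"az": -0.106},
  {"tz": 16.7},
  {"tz": 0},
  {"tz": 0},
])

```text
schema error: expected keys jaw, tx, ty, tz, ax, ay, az
```

```bash
python3 - <<'E'
from plan import *
st();W=grab('wrist','w1')
R=np.array(W['Rc']);
# project expected post top
import numpy as np
for n,X in(('post',(.590,-.0925,.075)),('postbase',(.59,-.0925,.03)),('axis',(.568,.0153,.03))):
    c=R.T@(np.array(X)-W['o']);a=c[:2]/c[2];a*=1+W['k1']*(a@a);print(n,W['fx']*a[0]+W['cx'],W['fy']*a[1]+W['cy'])
E
```

```text
t 0.35 p [ 0.2831 -0.6126  0.2309] yaw -65.2 tilt 0.03 w 0.0857 ff 0.0 F [ 1.2  0.9 -0.7] q [-67.  15.  92.   0.  73.  -2.]
post 532.4876945108505 541.93444169845
postbase 184.32135754827036 39.92366007645842
axis 439.29752446371367 377.71079588070256
```

View pics/w1.png

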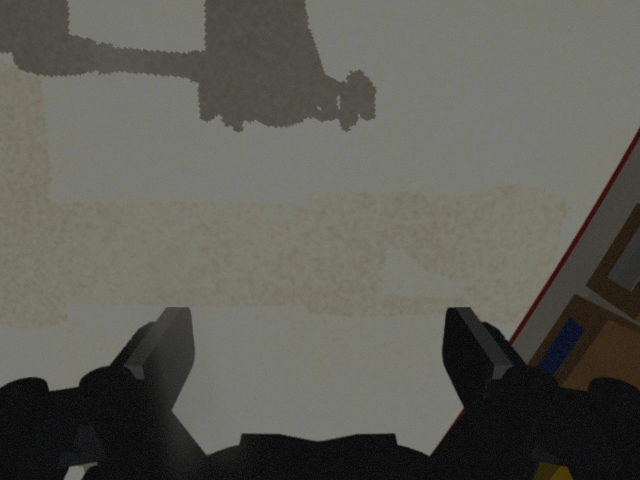

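All the keys are required, so the arm hasn't moved. This wrist picture shows only bare counter, with the fingertips near (190,310) and (455,310).

Request:
arm_command([
  {"jaw": 60,"tx": 42.9,"ty": -26.5,"tz": 5.2,"ax": 0,"ay": 0,"az": -0.117},
  {"jaw": 60,"tx": 45.7,"ty": -21.4,"tz": 5.1,"ax": 0,"ay": 0,"az": -0.117},
  {"jaw": 60,"tx": 47.9,"ty": -15.9,"tz": 5.2,"ax": 0,"ay": 0,"az": -0.117},
  {"jaw": 60,"tx": 49.5,"ty": -10.1,"tz": 5.2,"ax": 0,"ay": 0,"az": -0.117},
  {"jaw": 60,"tx": 50.2,"ty": -4.4,"tz": 5.2,"ax": 0,"ay": 0,"az": -0.117},
])

```text
clock: 1.02
position: [0.423, -0.4009, 0.2055]
tool_rot: [[0.522, 0.853, 0.001], [0.853, -0.522, -0.0], [-0.0, 0.001, -1.0]]
wrist_force: [0.3, 0.0, -0.2]
width: 0.06
finger_force: 0.0
```

Request:
arm_command([
  {"jaw": 60,"tx": 50.5,"ty": 1.6,"tz": 5.1,"ax": 0,"ay": 0,"az": -0.117},
  {"jaw": 60,"tx": 50.3,"ty": 2.3,"tz": 8.4,"ax": 0,"ay": 0,"az": -0.106},
  {"jaw": 60,"tx": 49.7,"ty": 7.7,"tz": 8.3,"ax": 0,"ay": 0,"az": -0.106},
  {"jaw": 60,"tx": 48.6,"ty": 12.8,"tz": 8.4,"ax": 0,"ay": 0,"az": -0.106},
  {"jaw": 60,"tx": 47,"ty": 17.9,"tz": 8.3,"ax": 0,"ay": 0,"az": -0.106},
])

```text
clock: 1.65
position: [0.5441, -0.1804, 0.167]
tool_rot: [[0.008, 1.0, 0.001], [1.0, -0.008, -0.0], [-0.0, 0.001, -1.0]]
wrist_force: [0.6, -0.4, -0.8]
width: 0.06
finger_force: 0.0
```

Request:
arm_command([
  {"jaw": 60,"tx": 44.9,"ty": 22.8,"tz": 8.4,"ax": 0,"ay": 0,"az": -0.107},
  {"jaw": 60,"tx": 42.2,"ty": 27.5,"tz": 8.3,"ax": 0,"ay": 0,"az": -0.106},
  {"jaw": 60,"tx": 0,"ty": 0,"tz": 16.7,"ax": 0,"ay": 0,"az": 0},
  {"jaw": 60,"tx": 0,"ty": 0,"tz": 0,"ax": 0,"ay": 0,"az": 0},
])

```text
clock: 2.15
position: [0.5884, -0.0924, 0.1315]
tool_rot: [[-0.2, 0.98, -0.004], [0.98, 0.2, 0.0], [0.001, -0.004, -1.0]]
wrist_force: [-0.5, -0.2, 0.6]
width: 0.0602
finger_force: 0.0
```

```bash
python3 - <<'E'
import re
s=open('plan.py').read()
s=s.replace("def plan(wps,p=None,R=None):","def plan(wps,jaw=60,p=None,R=None):").replace("rows.append({k:float(v) for k,v in zip(('tx','ty','tz','ax','ay','az'),[*t,*w]) if v})","rows.append('{\"jaw\":%g,\"tx\":%g,\"ty\":%g,\"tz\":%g,\"ax\":%g,\"ay\":%g,\"az\":%g}'%(jaw,*(t+0.),*(w+0.)))").replace("print(json.dumps(rows[i:i+5]))","print('['+','.join(rows[i:i+5])+']')")
s+='''
def proj(W,X):
    c=W['Rc'].T@(np.array(X)-W['o']);a=c[:2]/c[2];a=a*(1+W['k1']*(a@a));return np.round([W['fx']*a[0]+W['cx'],W['fy']*a[1]+W['cy']],1)
'''
open('plan.py','w').write(s)
E
python3 - <<'E'
from plan import *
p,R=st();W=grab('wrist','w2')
for n,X in(('posttop',(.590,-.0925,.075)),('postbase',(.59,-.0925,.03)),('axis',(.568,.0153,.03)),('tcp',p)): print(n,proj(W,X))
E
```

```text
t 2.15 p [ 0.5884 -0.0924  0.1315] yaw 11.54 tilt 0.23 w 0.0602 ff 0.0 F [-0.5 -0.2  0.6] q [-11.  11. 107.  -0.  61. -23.]
posttop [320.2 259.8]
postbase [320.  234.2]
axis [320.3  35.7]
tcp [316.5 310.6]
```

View pics/w2.png

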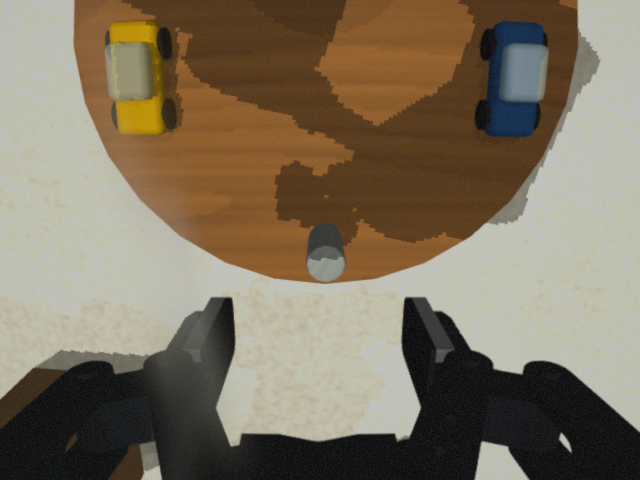

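The post top shows at (325,264), against a predicted (320,260), so it is about 2 mm further along tool +y. It sits well inside the open fingers, and the cars are clear.

```bash
python3 - <<'E'
from plan import *
p,R=plan([((.5922,-.0928,.038),12.5,5)],60)
c=np.array([.568,.0153]);wp=[]
for i in range(1,11):
    a=np.radians(-77.3+6.1*i);wp.append(((*(c+.1105*np.array([np.cos(a),np.sin(a)])),.038),12.5+6.1*i,1))
plan(wp,24,p,R)
E
```

```text
t 2.2 p [ 0.5889 -0.0931  0.1325] yaw 11.48 tilt 0.14 w 0.0601 ff 0.0 F [ 0.5 -0.3  0.9] q [-11.  11. 107.  -0.  61. -23.]
[{"jaw":60,"tx":-0.1,"ty":0.7,"tz":18.9,"ax":0,"ay":0,"az":-0.004},{"jaw":60,"tx":-0.1,"ty":0.7,"tz":18.9,"ax":-0.001,"ay":0,"az":-0.003},{"jaw":60,"tx":-0.1,"ty":0.7,"tz":18.9,"ax":0,"ay":0,"az":-0.004},{"jaw":60,"tx":-0.1,"ty":0.7,"tz":18.9,"ax":-0.001,"ay":0,"az":-0.003},{"jaw":60,"tx":-0.1,"ty":0.7,"tz":18.9,"ax":0,"ay":-0.001,"az":-0.004}]
[{"jaw":24,"tx":1,"ty":11.9,"tz":0,"ax":0,"ay":0,"az":-0.106},{"jaw":24,"tx":0.6,"ty":11.7,"tz":0,"ax":0,"ay":0,"az":-0.107},{"jaw":24,"tx":0.7,"ty":11.7,"tz":0,"ax":-0.001,"ay":0,"az":-0.106},{"jaw":24,"tx":0.7,"ty":11.8,"tz":0,"ax":0,"ay":0,"az":-0.107},{"jaw":24,"tx":0.6,"ty":11.7,"tz":0,"ax":0,"ay":0,"az":-0.106}]
[{"jaw":24,"tx":0.7,"ty":11.7,"tz":0,"ax":0,"ay":0,"az":-0.107},{"jaw":24,"tx":0.7,"ty":11.8,"tz":0,"ax":0,"ay":0,"az":-0.106},{"jaw":24,"tx":0.6,"ty":11.7,"tz":0,"ax":0,"ay":0,"az":-0.107},{"jaw":24,"tx":0.7,"ty":11.8,"tz":0,"ax":0,"ay":0.001,"az":-0.106},{"jaw":24,"tx":0.7,"ty":11.7,"tz":0,"ax":0,"ay":0,"az":-0.106}]
```

Request:
arm_command([
  {"jaw": 60,"tx": -0.1,"ty": 0.6,"tz": 19,"ax": 0,"ay": 0,"az": -0.004},
  {"jaw": 60,"tx": -0.1,"ty": 0.6,"tz": 19,"ax": 0,"ay": 0,"az": -0.004},
  {"jaw": 60,"tx": -0.1,"ty": 0.6,"tz": 19,"ax": 0,"ay": 0,"az": -0.004},
  {"jaw": 60,"tx": -0.1,"ty": 0.6,"tz": 19,"ax": 0,"ay": 0,"az": -0.004},
  {"jaw": 60,"tx": -0.1,"ty": 0.6,"tz": 18,"ax": 0,"ay": 0,"az": -0.004},
], squeeze=20)

```text
clock: 2.82
position: [0.5927, -0.0925, 0.0377]
tool_rot: [[-0.219, 0.976, -0.001], [0.976, 0.219, 0.0], [0.0, -0.001, -1.0]]
wrist_force: [0.4, -0.0, 0.9]
width: 0.0603
finger_force: 0.0
```

Request:
arm_command([
  {"jaw": 24,"tx": 0,"ty": 0,"tz": 0,"ax": 0,"ay": 0,"az": 0},
  {"jaw": 24,"tx": 0,"ty": 0,"tz": 0,"ax": 0,"ay": 0,"az": 0},
  {"jaw": 24,"tx": 0,"ty": 0,"tz": 0,"ax": 0,"ay": 0,"az": 0},
  {"jaw": 24,"tx": 0,"ty": 0,"tz": 0,"ax": 0,"ay": 0,"az": 0},
])

```text
clock: 3.32
position: [0.5939, -0.0926, 0.0404]
tool_rot: [[-0.219, 0.976, 0.002], [0.976, 0.219, -0.0], [-0.001, 0.002, -1.0]]
wrist_force: [0.6, 0.0, -0.2]
width: 0.0244
finger_force: 0.0
```

Request:
arm_command([
  {"jaw": 24,"tx": 0.8,"ty": 11.7,"tz": 0,"ax": 0,"ay": 0,"az": -0.106},
  {"jaw": 24,"tx": 0.7,"ty": 11.7,"tz": 0,"ax": 0,"ay": 0,"az": -0.107},
  {"jaw": 24,"tx": 0.7,"ty": 11.7,"tz": 0,"ax": 0,"ay": 0,"az": -0.106},
  {"jaw": 24,"tx": 0.7,"ty": 11.7,"tz": 0,"ax": 0,"ay": 0,"az": -0.107},
  {"jaw": 24,"tx": 0.7,"ty": 11.7,"tz": 0,"ax": 0,"ay": 0,"az": -0.106},
])

```text
clock: 3.95
position: [0.6445, -0.0655, 0.0399]
tool_rot: [[-0.686, 0.727, 0.0], [0.727, 0.686, -0.001], [-0.001, -0.0, -1.0]]
wrist_force: [-0.3, -1.0, -0.3]
width: 0.0244
finger_force: 0.4
```

Request:
arm_command([
  {"jaw": 24,"tx": 0.7,"ty": 11.7,"tz": 0,"ax": 0,"ay": 0,"az": -0.107},
  {"jaw": 24,"tx": 0.7,"ty": 11.7,"tz": 0,"ax": 0,"ay": 0,"az": -0.106},
  {"jaw": 24,"tx": 0.7,"ty": 11.7,"tz": 0,"ax": 0,"ay": 0,"az": -0.107},
  {"jaw": 24,"tx": 0.7,"ty": 11.7,"tz": 0,"ax": 0,"ay": 0,"az": -0.106},
  {"jaw": 24,"tx": 0.7,"ty": 11.7,"tz": 0,"ax": 0,"ay": 0,"az": -0.106},
])

```text
clock: 4.58
position: [0.6748, -0.0151, 0.0401]
tool_rot: [[-0.96, 0.279, 0.001], [0.279, 0.96, -0.0], [-0.001, 0.0, -1.0]]
wrist_force: [0.1, 0.6, -0.0]
width: 0.0239
finger_force: 0.0
```

Request:
arm_command([
  {"jaw": 45,"tx": 0,"ty": 0,"tz": 0,"ax": 0,"ay": 0,"az": 0},
  {"jaw": 45,"tx": 0,"ty": 0,"tz": 0,"ax": 0,"ay": 0,"az": 0},
  {"jaw": 45,"tx": 0,"ty": 0,"tz": 0,"ax": 0,"ay": 0,"az": 0},
  {"jaw": 45,"tx": 0,"ty": 0,"tz": 0,"ax": 0,"ay": 0,"az": 0},
])

```text
clock: 5.08
position: [0.674, -0.0159, 0.0395]
tool_rot: [[-0.959, 0.283, -0.0], [0.283, 0.959, -0.0], [0.0, -0.0, -1.0]]
wrist_force: [-0.1, 0.4, -0.5]
width: 0.0451
finger_force: 0.0
```

```bash
python3 - <<'E'
from plan import *
st();T=grab('top','top3');W=grab('wrist','w3');S=grab('side','side3')
cv2.imwrite('pics/c.png',np.hstack([cv2.resize(T['pixels'][140:310,180:420],None,fx=1.6,fy=1.6),cv2.resize(W['pixels'],(384,272))]))
E
```

```text
t 5.08 p [ 0.674  -0.0159  0.0395] yaw 73.57 tilt 0.0 w 0.0451 ff 0.0 F [-0.1  0.4 -0.5] q [ -3.  25. 101.  -0.  55. -77.]
```

View pics/c.png

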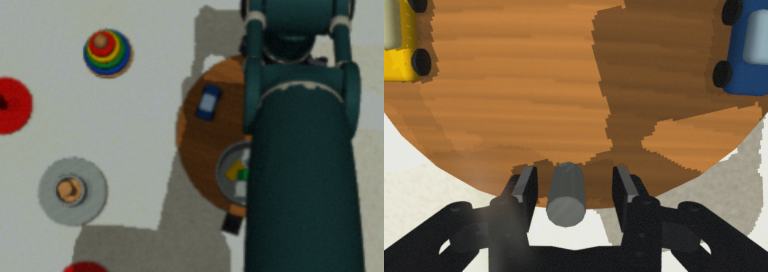

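The turntable clicked round: the tin is now beside the pointer and the post is centred between the open fingers at (565,205) in the crop. Next I move to the lids.

```bash
python3 - <<'E'
from plan import *
p,R=st()
plan([((p[0],p[1],.16),73.6,3),((.62,.08,.2),50,3),((.50,.29,.2),0,6),((.479,.325,.15),0,2)],60)
E
```

```text
t 5.22 p [ 0.6741 -0.0157  0.0395] yaw 73.6 tilt 0.0 w 0.0451 ff 0.0 F [ 0.5 -0.3 -1.3] q [ -3.  25. 101.   0.  55. -77.]
t 5.22 p [ 0.6741 -0.0157  0.0395] yaw 73.6 tilt 0.0 w 0.0451 ff 0.0 F [ 0.5 -0.3 -1.3] q [ -3.  25. 101.   0.  55. -77.]
[{"jaw":60,"tx":0,"ty":0,"tz":-40.2,"ax":0,"ay":0,"az":0},{"jaw":60,"tx":0,"ty":0,"tz":-40.2,"ax":0,"ay":0,"az":0},{"jaw":60,"tx":0,"ty":0,"tz":-40.1,"ax":0,"ay":0,"az":0},{"jaw":60,"tx":26.3,"ty":25.5,"tz":-13.3,"ax":0,"ay":0,"az":0.137},{"jaw":60,"tx":29.5,"ty":21.7,"tz":-13.4,"ax":0,"ay":0,"az":0.138}]
[{"jaw":60,"tx":32.3,"ty":17.4,"tz":-13.3,"ax":0,"ay":0,"az":0.137},{"jaw":60,"tx":37.8,"ty":13.9,"tz":0,"ax":0,"ay":0,"az":0.145},{"jaw":60,"tx":39.4,"ty":8.4,"tz":0,"ax":0,"ay":0,"az":0.146},{"jaw":60,"tx":40.3,"ty":2.5,"tz":0,"ax":0,"ay":0,"az":0.145},{"jaw":60,"tx":40.1,"ty":-3.3,"tz":0,"ax":0,"ay":0,"az":0.146}]
[{"jaw":60,"tx":39.3,"ty":-9.2,"tz":0,"ax":0,"ay":0,"az":0.145},{"jaw":60,"tx":37.5,"ty":-14.7,"tz":0,"ax":0,"ay":0,"az":0.145},{"jaw":60,"tx":17.5,"ty":-10.5,"tz":25,"ax":0,"ay":0,"az":0},{"jaw":60,"tx":17.5,"ty":-10.5,"tz":25,"ax":0,"ay":0,"az":0}]
```

Request:
arm_command([
  {"jaw": 45,"tx": 0,"ty": 0,"tz": -40,"ax": 0,"ay": 0,"az": 0},
  {"jaw": 45,"tx": 0,"ty": 0,"tz": -40,"ax": 0,"ay": 0,"az": 0},
  {"jaw": 60,"tx": 0,"ty": 0,"tz": -40,"ax": 0,"ay": 0,"az": 0},
  {"jaw": 60,"tx": 26.3,"ty": 25.5,"tz": -13.3,"ax": 0,"ay": 0,"az": 0.137},
  {"jaw": 60,"tx": 29.5,"ty": 21.7,"tz": -13.4,"ax": 0,"ay": 0,"az": 0.138},
])

```text
clock: 5.85
position: [0.6381, 0.0486, 0.1874]
tool_rot: [[-0.844, 0.537, 0.001], [0.537, 0.844, 0.0], [-0.001, 0.001, -1.0]]
wrist_force: [0.3, 1.0, -0.4]
width: 0.0601
finger_force: 0.0
```

Request:
arm_command([
  {"jaw": 60,"tx": 32.3,"ty": 17.4,"tz": -13.3,"ax": 0,"ay": 0,"az": 0.137},
  {"jaw": 60,"tx": 37.8,"ty": 13.9,"tz": 0,"ax": 0,"ay": 0,"az": 0.145},
  {"jaw": 60,"tx": 39.4,"ty": 8.4,"tz": 0,"ax": 0,"ay": 0,"az": 0.146},
  {"jaw": 60,"tx": 40.3,"ty": 2.5,"tz": 0,"ax": 0,"ay": 0,"az": 0.145},
  {"jaw": 60,"tx": 40.1,"ty": -3.3,"tz": 0,"ax": 0,"ay": 0,"az": 0.146},
])

```text
clock: 6.48
position: [0.5392, 0.2211, 0.1996]
tool_rot: [[-0.282, 0.959, 0.0], [0.959, 0.282, 0.0], [0.0, 0.0, -1.0]]
wrist_force: [-0.3, 0.2, 0.4]
width: 0.0598
finger_force: 0.0
```

Request:
arm_command([
  {"jaw": 60,"tx": 39.3,"ty": -9.2,"tz": 0,"ax": 0,"ay": 0,"az": 0.145},
  {"jaw": 60,"tx": 37.5,"ty": -14.7,"tz": 0,"ax": 0,"ay": 0,"az": 0.145},
  {"jaw": 60,"tx": 17.5,"ty": -10.5,"tz": 20,"ax": 0,"ay": 0,"az": 0},
  {"jaw": 60,"tx": 17.5,"ty": -10.5,"tz": 20,"ax": 0,"ay": 0,"az": 0},
  {"jaw": 60,"tx": 0,"ty": 0,"tz": 0,"ax": 0,"ay": 0,"az": 0},
])

```text
clock: 7.1
position: [0.4763, 0.3243, 0.1555]
tool_rot: [[-0.004, 1.0, -0.006], [1.0, 0.004, -0.004], [-0.004, -0.006, -1.0]]
wrist_force: [-0.3, -0.1, -0.8]
width: 0.0598
finger_force: 0.0
```

```bash
python3 - <<'E'
from plan import *
p,R=st();W=grab('wrist','w4');T=grab('top','top4')
for n,X in(('knobtop',(.479,.325,.069)),('collar',(.479,.325,.041)),('tcp',p)): print(n,proj(W,X))
cv2.imwrite('pics/d.png',np.hstack([cv2.resize(W['pixels'],(520,390)),cv2.resize(T['pixels'][190:320,195:288],(279,390))]))
E
```

```text
t 7.1 p [0.4763 0.3243 0.1555] yaw 0.21 tilt 0.39 w 0.0598 ff 0.0 F [-0.3 -0.1 -0.8] q [ 32.   8. 109.  -0.  64.  32.]
knobtop [322.2 239.4]
collar [322. 226.]
tcp [316.1 310.9]
```

View pics/d.png

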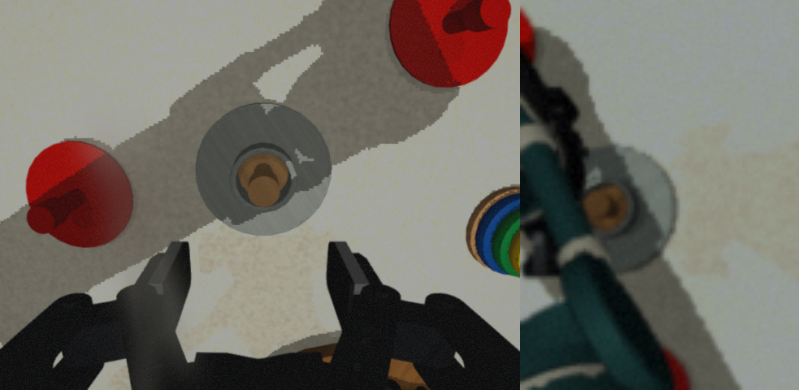

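The knob top shows at (264,189) in the crop, which is (325,233) in the full wrist frame. That puts the knob near (0.480,0.328). I'll go lower and look again.

Request:
arm_command([
  {"jaw": 60,"tx": 2,"ty": 2,"tz": 20,"ax": 0,"ay": 0,"az": 0},
  {"jaw": 60,"tx": 0,"ty": 0,"tz": 20,"ax": 0,"ay": 0,"az": 0},
  {"jaw": 60,"tx": 0,"ty": 0,"tz": 0,"ax": 0,"ay": 0,"az": 0},
  {"jaw": 60,"tx": 0,"ty": 0,"tz": 0,"ax": 0,"ay": 0,"az": 0},
  {"jaw": 60,"tx": 0,"ty": 0,"tz": 0,"ax": 0,"ay": 0,"az": 0},
])

```text
clock: 7.82
position: [0.4814, 0.3274, 0.1202]
tool_rot: [[-0.001, 1.0, 0.001], [1.0, 0.001, 0.001], [0.001, 0.001, -1.0]]
wrist_force: [0.2, 0.2, 0.1]
width: 0.0599
finger_force: 0.0
```

```bash
python3 - <<'E'
from plan import *
p,R=st();W=grab('wrist','w5')
W4=cv2.imread('pics/w4.png')
print('pred',proj(W,(.480,.327,.069)))
for nm,I in(('w5',W['pixels']),('w4',W4)):
    h=cv2.cvtColor(I,cv2.COLOR_BGR2HSV);m=cv2.inRange(h,(5,90,110),(20,255,255));m[:, :200]=0;m[:,450:]=0;m[350:]=0
    m=cv2.morphologyEx(m,cv2.MORPH_OPEN,np.ones((3,3)))
    cs,_=cv2.findContours(m,cv2.RETR_EXTERNAL,cv2.CHAIN_APPROX_NONE)
    for c in sorted(cs,key=cv2.contourArea)[-3:]: print(nm,cv2.boundingRect(c),cv2.contourArea(c),cv2.minEnclosingCircle(c))
# skirt outline (grey lid): sat low, darker than counter
I=W['pixels'];cv2.imwrite('pics/e.png',cv2.resize(I[100:330,180:460],None,fx=2.5,fy=2.5,interpolation=cv2.INTER_CUBIC))
E
```

```text
t 7.83 p [0.4814 0.3274 0.1202] yaw 0.05 tilt 0.07 w 0.0599 ff 0.0 F [0.2 0.2 0.1] q [ 32.  11. 110.   0.  60.  32.]
pred [313.2 263.7]
w5 (328, 218, 19, 24) 124.0 ((336.5, 230.0), 13.901538848876953)
```

View pics/e.png

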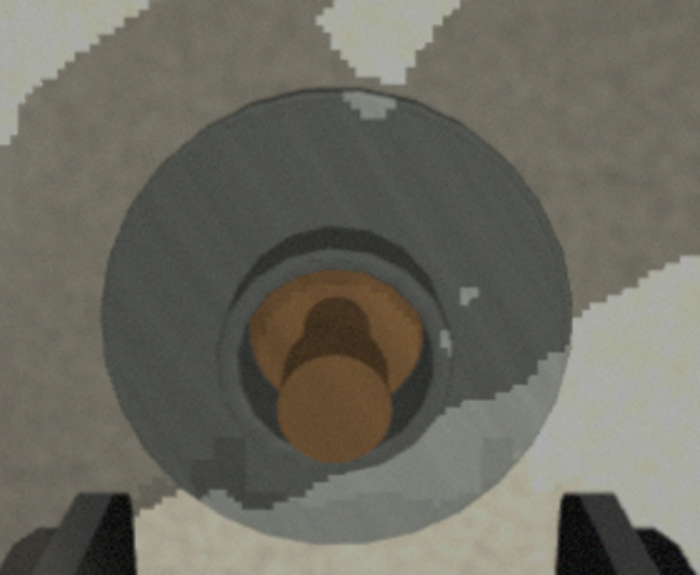

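The knob top shows at (313.5,263.5), matching the prediction for (0.480,0.327,0.069). The collar is concentric with it, so I'll descend and grip.

Request:
arm_command([
  {"jaw": 60,"tx": 0,"ty": -1.4,"tz": 20,"ax": 0,"ay": 0,"az": 0},
  {"jaw": 50,"tx": 0,"ty": 0,"tz": 20,"ax": 0,"ay": 0,"az": 0},
  {"jaw": 40,"tx": 0,"ty": 0,"tz": 15,"ax": 0,"ay": 0,"az": 0},
  {"jaw": 36,"tx": 0,"ty": 0,"tz": 12,"ax": 0,"ay": 0,"az": 0},
  {"jaw": 36,"tx": 0,"ty": 0,"tz": 6,"ax": 0,"ay": 0,"az": 0},
], squeeze=40)

```text
clock: 8.5
position: [0.4789, 0.3268, 0.0451]
tool_rot: [[-0.001, 1.0, -0.001], [1.0, 0.001, -0.001], [-0.001, -0.001, -1.0]]
wrist_force: [0.9, -0.4, -0.9]
width: 0.0356
finger_force: 0.0
```

Request:
arm_command([
  {"jaw": 10,"tx": 0,"ty": 0,"tz": 0,"ax": 0,"ay": 0,"az": 0},
  {"jaw": 10,"tx": 0,"ty": 0,"tz": 0,"ax": 0,"ay": 0,"az": 0},
  {"jaw": 10,"tx": 0,"ty": 0,"tz": 0,"ax": 0,"ay": 0,"az": 0},
  {"jaw": 10,"tx": 0,"ty": 0,"tz": 0,"ax": 0,"ay": 0,"az": 0},
  {"jaw": 10,"tx": 0,"ty": 0,"tz": 0,"ax": 0,"ay": 0,"az": 0},
])

```text
clock: 9.12
position: [0.4795, 0.3271, 0.0466]
tool_rot: [[-0.001, 1.0, 0.0], [1.0, 0.001, 0.0], [0.0, 0.0, -1.0]]
wrist_force: [-0.4, 0.2, -2.9]
width: 0.0206
finger_force: 39.4
```

Request:
arm_command([
  {"jaw": 10,"tx": 0,"ty": 0,"tz": -10,"ax": 0,"ay": 0,"az": 0},
  {"jaw": 10,"tx": 0,"ty": 0,"tz": -30,"ax": 0,"ay": 0,"az": 0},
  {"jaw": 10,"tx": 0,"ty": 0,"tz": -40,"ax": 0,"ay": 0,"az": 0},
  {"jaw": 10,"tx": 0,"ty": 0,"tz": -40,"ax": 0,"ay": 0,"az": 0},
  {"jaw": 10,"tx": 0,"ty": 0,"tz": -35,"ax": 0,"ay": 0,"az": 0},
])

```text
clock: 9.75
position: [0.4798, 0.3273, 0.2041]
tool_rot: [[-0.001, 1.0, 0.002], [1.0, 0.001, 0.001], [0.001, 0.002, -1.0]]
wrist_force: [0.3, -0.8, -3.0]
width: 0.0203
finger_force: 39.5
```

```bash
python3 - <<'E'
from plan import *
p,R=st();T=grab('top','top5');S=grab('side','side5')
T3=cv2.imread('pics/top3.png')
cv2.imwrite('pics/f.png',np.hstack([cv2.resize(T['pixels'][150:300,270:410],None,fx=3,fy=3,interpolation=cv2.INTER_CUBIC),cv2.resize(S['pixels'][180:330,230:350],None,fx=3,fy=3,interpolation=cv2.INTER_CUBIC)]))
E
```

```text
t 9.75 p [0.4798 0.3273 0.2041] yaw 0.05 tilt 0.11 w 0.0203 ff 39.5 F [ 0.3 -0.8 -3. ] q [ 32.   6. 106.   0.  68.  32.]
```

View pics/f.png

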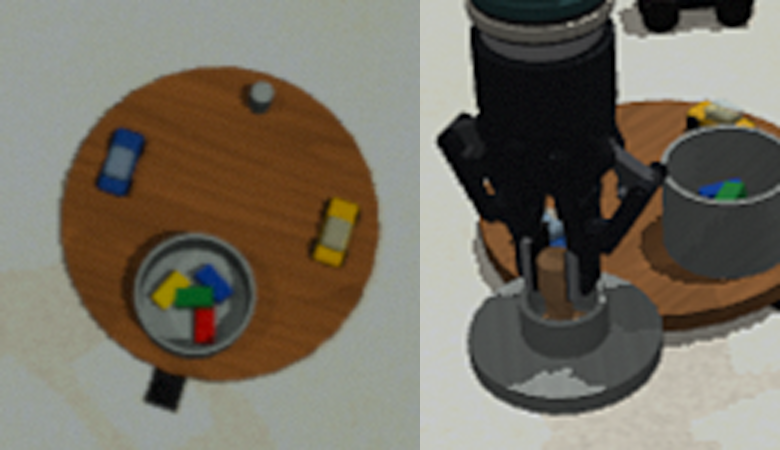

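The side view shows both lids held nested and level, and the tin stands by the pointer with its rim centre near (334.7,247.8) in the top view. I've now used all ten pictures, so from here I work numerically. I'll move past the tin so the wrist camera can measure it with the lid out of the way.

Request:
arm_command([
  {"jaw": 10,"tx": -20,"ty": 2,"tz": -4,"ax": 0,"ay": 0,"az": 0},
  {"jaw": 10,"tx": -40,"ty": 2,"tz": -4,"ax": 0,"ay": 0,"az": 0},
  {"jaw": 10,"tx": -50,"ty": 2,"tz": 0,"ax": 0,"ay": 0,"az": 0},
  {"jaw": 10,"tx": -50,"ty": 2,"tz": 0,"ax": 0,"ay": 0,"az": 0},
  {"jaw": 10,"tx": -50,"ty": 2,"tz": 0,"ax": 0,"ay": 0,"az": 0},
])

```text
clock: 10.48
position: [0.4879, 0.1145, 0.2071]
tool_rot: [[-0.001, 1.0, -0.004], [1.0, 0.001, -0.001], [-0.001, -0.004, -1.0]]
wrist_force: [0.4, -0.4, -2.7]
width: 0.0202
finger_force: 39.5
```

Request:
arm_command([
  {"jaw": 10,"tx": -50,"ty": 2,"tz": 0,"ax": 0,"ay": 0,"az": 0},
  {"jaw": 10,"tx": -50,"ty": 2,"tz": 0,"ax": 0,"ay": 0,"az": 0},
  {"jaw": 10,"tx": -50,"ty": 2,"tz": 0,"ax": 0,"ay": 0,"az": 0},
  {"jaw": 10,"tx": -30,"ty": 1,"tz": 0,"ax": 0,"ay": 0,"az": 0},
  {"jaw": 10,"tx": -12,"ty": 0,"tz": 0,"ax": 0,"ay": 0,"az": 0},
])

```text
clock: 11.1
position: [0.495, -0.0769, 0.2073]
tool_rot: [[0.002, 1.0, -0.004], [1.0, -0.002, 0.0], [0.0, -0.004, -1.0]]
wrist_force: [0.0, 0.4, -3.4]
width: 0.0206
finger_force: 39.5
```

Request:
arm_command([
  {"jaw": 10,"tx": 0,"ty": 0,"tz": 0,"ax": 0,"ay": 0,"az": 0},
  {"jaw": 10,"tx": 0,"ty": 0,"tz": 0,"ax": 0,"ay": 0,"az": 0},
  {"jaw": 10,"tx": 0,"ty": 0,"tz": 0,"ax": 0,"ay": 0,"az": 0},
])

```text
clock: 11.48
position: [0.4968, -0.0738, 0.2093]
tool_rot: [[-0.002, 1.0, -0.0], [1.0, 0.002, 0.0], [0.0, -0.0, -1.0]]
wrist_force: [-0.6, 0.2, -3.0]
width: 0.0206
finger_force: 39.5
```

```bash
cat > tin.py <<'E'
from plan import *
def tin(W,guess):
    """fit the rim: from predicted centre, cast spokes outward, take the outermost grey->brown/other edge"""
    g=proj(W,guess);h=cv2.cvtColor(W['pixels'],cv2.COLOR_BGR2HSV);m=cv2.inRange(h,(0,0,25),(180,60,200))
    return g,m
E
python3 - <<'E'
from tin import *
p,R=st();W=grab('wrist','w6');T=grab('top','top6')
for X in((.497,.039,.1),(.547,.039,.1),(.447,.039,.1),(.497,.089,.1),(.497,-.011,.1)):print(X,proj(W,X),proj(T,X))
h=cv2.cvtColor(W['pixels'],cv2.COLOR_BGR2HSV)
g=proj(W,(.497,.039,.1)).astype(int)
print('row',[(x,*h[g[1],x]) for x in range(max(0,g[0]-140),min(639,g[0]+140),6)])
print('col',[(y,*h[y,g[0]]) for y in range(0,min(479,g[1]+200),6)])
E
```

```text
t 11.47 p [ 0.4968 -0.0738  0.2093] yaw 0.14 tilt 0.02 w 0.0206 ff 39.5 F [-0.6  0.2 -3. ] q [-11.  -3. 114.   0.  69. -11.]
(0.497, 0.039, 0.1) [317.3  32. ] [334.6 247.6]
(0.547, 0.039, 0.1) [408.2  33.2] [334.3 227.5]
(0.447, 0.039, 0.1) [226.5  32.7] [334.8 268. ]
(0.497, 0.089, 0.1) [317.6 -65.3] [314.2 247.8]
(0.497, -0.011, 0.1) [317.1 124.4] [354.9 247.4]
row [(177, np.uint8(26), np.uint8(33), np.uint8(130)), (183, np.uint8(22), np.uint8(36), np.uint8(136)), (189, np.uint8(23), np.uint8(33), np.uint8(138)), (195, np.uint8(25), np.uint8(33), np.uint8(130)), (201, np.uint8(143), np.uint8(35), np.uint8(29)), (207, np.uint8(30), np.uint8(24), np.uint8(32)), (213, np.uint8(0), np.uint8(0), np.uint8(19)), (219, np.uint8(137), np.uint8(62), np.uint8(29)), (225, np.uint8(150), np.uint8(113), np.uint8(18)), (231, np.uint8(110), np.uint8(55), np.uint8(28)), (237, np.uint8(60), np.uint8(15), np.uint8(101)), (243, np.uint8(55), np.uint8(25), np.uint8(61)), (249, np.uint8(38), np.uint8(16), np.uint8(63)), (255, np.uint8(45), np.uint8(17), np.uint8(60)), (261, np.uint8(50), np.uint8(9), np
[... 2842 characters left out ...]
.uint8(79)), (150, np.uint8(25), np.uint8(20), np.uint8(78)), (156, np.uint8(47), np.uint8(15), np.uint8(151)), (162, np.uint8(50), np.uint8(15), np.uint8(99)), (168, np.uint8(54), np.uint8(13), np.uint8(101)), (174, np.uint8(38), np.uint8(11), np.uint8(92)), (180, np.uint8(42), np.uint8(14), np.uint8(94)), (186, np.uint8(45), np.uint8(21), np.uint8(97)), (192, np.uint8(43), np.uint8(19), np.uint8(96)), (198, np.uint8(48), np.uint8(13), np.uint8(96)), (204, np.uint8(48), np.uint8(13), np.uint8(95)), (210, np.uint8(38), np.uint8(11), np.uint8(96)), (216, np.uint8(45), np.uint8(15), np.uint8(99)), (222, np.uint8(48), np.uint8(14), np.uint8(94)), (228, np.uint8(50), np.uint8(13), np.uint8(58))]
```

```bash
cat > tin.py <<'E'
from plan import *
from scipy.optimize import least_squares
def rim(W,g,z=.1,ylim=480):
    """spokes from guess centre: outermost point of grey run before wood, cast to plane z; robust circle"""
    h=cv2.cvtColor(cv2.medianBlur(W['pixels'],3),cv2.COLOR_BGR2HSV);P=[]
    for a in np.radians(np.arange(0,360,3)):
        d=np.array([np.cos(a),np.sin(a),0]);prev=None
        for r in np.arange(.040,.060,.0003):
            u=proj(W,np.array([*g,z])+d*r);x,y=np.round(u).astype(int)
            if not(0<=x<640 and 0<=y<ylim): break
            wood=h[y,x,1]>95 and 8<h[y,x,0]<22
            if wood: 
                if prev is not None and r>.043: P.append(prev)
                break
            prev=np.array(g)+d[:2]*r
    P=np.array(P)
    if len(P)<15: return None,len(P)
    f=least_squares(lambda v:np.hypot(P[:,0]-v[0],P[:,1]-v[1])-v[2],[*g,.05],loss='soft_l1',f_scale=.0007)
    return f.x.round(4),len(P),np.abs(f.fun).round(4).mean() if 0 else np.median(np.abs(f.fun)).round(5)
E
python3 - <<'E'
from tin import *
W=grab('wrist','w7');T=grab('top','top7');o=W['o'].copy()
print('w z=.1',rim(W,(.497,.039),.1,148))
T['pixels']=cv2.imread('pics/top5.png')
g=np.array([.497,.039])
for z in(.1,): print('top5',rim(T,g,z))
for dy,dz in((0,.1),(.03,.1),(.05,.13),(0,.13)):
    W['o']=o+np.array([0,dy,dz]);print(dy,dz,[proj(W,(.497,.039+e,.1)) for e in(.05,0,-.05)])
E
```

```text
w z=.1 (array([0.5002, 0.0383, 0.0497]), 67, np.float64(0.00013))
top5 (array([0.4972, 0.0397, 0.0505]), 120, np.float64(0.00064))
0 0.1 [array([317.3, -14.8]), array([317.1,  53.9]), array([317. , 119.8])]
0.03 0.1 [array([317.2,  26.7]), array([317. ,  93.8]), array([316.9, 157.5])]
0.05 0.13 [array([317.1,  58.3]), array([317. , 118.9]), array([316.9, 176.3])]
0 0.13 [array([317.3,  -4.9]), array([317.1,  58.3]), array([317. , 118.9])]
```

Request:
arm_command([
  {"jaw": 10,"tx": 5,"ty": 1,"tz": -20,"ax": 0,"ay": 0,"az": 0},
  {"jaw": 10,"tx": 7,"ty": 1,"tz": -40,"ax": 0,"ay": 0,"az": 0},
  {"jaw": 10,"tx": 7,"ty": 1,"tz": -30,"ax": 0,"ay": 0,"az": 0},
  {"jaw": 10,"tx": 1,"ty": 0,"tz": -10,"ax": 0,"ay": 0,"az": 0},
  {"jaw": 10,"tx": 0,"ty": 0,"tz": 0,"ax": 0,"ay": 0,"az": 0},
])

```text
clock: 12.3
position: [0.5, -0.0548, 0.3096]
tool_rot: [[-0.001, 1.0, 0.001], [1.0, 0.001, -0.0], [-0.0, 0.001, -1.0]]
wrist_force: [-0.8, 0.8, -3.0]
width: 0.0206
finger_force: 39.7
```

Request:
arm_command([
  {"jaw": 10,"tx": 0,"ty": 0,"tz": 0,"ax": 0,"ay": 0,"az": 0},
  {"jaw": 10,"tx": 0,"ty": 0,"tz": 0,"ax": 0,"ay": 0,"az": 0},
  {"jaw": 10,"tx": 0,"ty": 0,"tz": 0,"ax": 0,"ay": 0,"az": 0},
])

```text
clock: 12.68
position: [0.4994, -0.0549, 0.3085]
tool_rot: [[-0.001, 1.0, -0.002], [1.0, 0.001, 0.0], [0.0, -0.002, -1.0]]
wrist_force: [0.2, -0.6, -3.6]
width: 0.0205
finger_force: 39.7
```

```bash
python3 - <<'E'
from tin import *
p,R=st();W=grab('wrist','w8')
for z in(.096,.1,.104): print(z,rim(W,(.5,.038),z,148))
# lid as seen in hand: height/level check from columns
E
```

```text
t 12.68 p [ 0.4994 -0.0549  0.3085] yaw 0.04 tilt 0.1 w 0.0205 ff 39.7 F [ 0.2 -0.6 -3.6] q [ -9.  -6. 107.  -0.  80.  -9.]
0.096 (array([0.5006, 0.0383, 0.0503]), 115, np.float64(0.0002))
0.1 (array([0.5005, 0.0381, 0.0498]), 115, np.float64(0.00024))
0.104 (array([0.5005, 0.0378, 0.0492]), 115, np.float64(0.00022))
```

The two wrist views agree: the tin is at (0.5004,0.0382) with rim radius 50 mm at height 0.100. I'll move above it.

Request:
arm_command([
  {"jaw": 10,"tx": 15,"ty": 1,"tz": 15,"ax": 0,"ay": 0,"az": 0},
  {"jaw": 10,"tx": 30,"ty": 0,"tz": 35,"ax": 0,"ay": 0,"az": 0},
  {"jaw": 10,"tx": 30,"ty": 0,"tz": 40,"ax": 0,"ay": 0,"az": 0},
  {"jaw": 10,"tx": 18,"ty": 0,"tz": 30,"ax": 0,"ay": 0,"az": 0},
  {"jaw": 10,"tx": 0,"ty": 0,"tz": 20,"ax": 0,"ay": 0,"az": 0},
])

```text
clock: 13.35
position: [0.4988, 0.0404, 0.1664]
tool_rot: [[-0.003, 1.0, -0.004], [1.0, 0.003, 0.001], [0.001, -0.004, -1.0]]
wrist_force: [-0.8, 0.6, -2.8]
width: 0.0208
finger_force: 39.6
```

Request:
arm_command([
  {"jaw": 10,"tx": 0,"ty": 0,"tz": 0,"ax": 0,"ay": 0,"az": 0},
  {"jaw": 10,"tx": 0,"ty": 0,"tz": 0,"ax": 0,"ay": 0,"az": 0},
  {"jaw": 10,"tx": 0,"ty": 0,"tz": 0,"ax": 0,"ay": 0,"az": 0},
])

```text
clock: 13.72
position: [0.5018, 0.0381, 0.1708]
tool_rot: [[-0.001, 1.0, 0.003], [1.0, 0.001, 0.0], [0.0, 0.003, -1.0]]
wrist_force: [-0.7, 0.0, -2.9]
width: 0.0204
finger_force: 39.7
```

```bash
python3 - <<'E'
from plan import *
P=[];F=[]
for i in range(8):
    s=status.sense();P.append(s['position']);F.append(s['wrist_force']);get_image('wrist')
P=np.array(P);print(P.mean(0).round(4),P.std(0).round(4),np.mean(F,0).round(2));st()
E
```

```text
[0.5014 0.038  0.1704] [0.0003 0.0001 0.0004] [ 0.23 -0.35 -3.04]
t 14.12 p [0.5008 0.038  0.1697] yaw 0.04 tilt 0.02 w 0.0201 ff 39.7 F [ 0.4 -0.3 -3.2] q [  2.  -1. 117.   0.  64.   1.]
```

Request:
arm_command([
  {"jaw": 10,"tx": 0.1,"ty": -0.3,"tz": 5,"ax": 0,"ay": 0,"az": 0},
  {"jaw": 10,"tx": 0,"ty": 0,"tz": 5,"ax": 0,"ay": 0,"az": 0},
  {"jaw": 10,"tx": 0,"ty": 0,"tz": 3,"ax": 0,"ay": 0,"az": 0},
  {"jaw": 10,"tx": 0,"ty": 0,"tz": 3,"ax": 0,"ay": 0,"az": 0},
  {"jaw": 10,"tx": 0,"ty": 0,"tz": 3,"ax": 0,"ay": 0,"az": 0},
])

```text
clock: 14.75
position: [0.5005, 0.0383, 0.1502]
tool_rot: [[-0.001, 1.0, -0.0], [1.0, 0.001, 0.0], [0.0, -0.0, -1.0]]
wrist_force: [-1.0, 0.0, -2.3]
width: 0.0203
finger_force: 39.7
```

Request:
arm_command([
  {"jaw": 10,"tx": 0,"ty": 0,"tz": 2,"ax": 0,"ay": 0,"az": 0},
  {"jaw": 10,"tx": 0,"ty": 0,"tz": 1,"ax": 0,"ay": 0,"az": 0},
  {"jaw": 10,"tx": 0,"ty": 0,"tz": 1,"ax": 0,"ay": 0,"az": 0},
  {"jaw": 10,"tx": 0,"ty": 0,"tz": 1,"ax": 0,"ay": 0,"az": 0},
])

```text
clock: 15.25
position: [0.5005, 0.0383, 0.1455]
tool_rot: [[-0.001, 1.0, 0.0], [1.0, 0.001, 0.0], [0.0, 0.0, -1.0]]
wrist_force: [-0.4, -0.4, -2.5]
width: 0.0201
finger_force: 39.7
```

Request:
arm_command([
  {"jaw": 10,"tx": 0,"ty": 0,"tz": 1,"ax": 0,"ay": 0,"az": 0},
  {"jaw": 10,"tx": 0,"ty": 0,"tz": 1,"ax": 0,"ay": 0,"az": 0},
  {"jaw": 10,"tx": 0,"ty": 0,"tz": 1,"ax": 0,"ay": 0,"az": 0},
  {"jaw": 10,"tx": 0,"ty": 0,"tz": 0,"ax": 0,"ay": 0,"az": 0},
])

```text
clock: 15.75
position: [0.5004, 0.0382, 0.1424]
tool_rot: [[-0.001, 1.0, -0.0], [1.0, 0.001, 0.0], [0.0, -0.0, -1.0]]
wrist_force: [-0.2, -0.8, -2.2]
width: 0.0204
finger_force: 39.7
```

Request:
arm_command([
  {"jaw": 10,"tx": 0,"ty": 0,"tz": 1,"ax": 0,"ay": 0,"az": 0},
  {"jaw": 10,"tx": 0,"ty": 0,"tz": 1,"ax": 0,"ay": 0,"az": 0},
  {"jaw": 10,"tx": 0,"ty": 0,"tz": 0,"ax": 0,"ay": 0,"az": 0},
])

```text
clock: 16.12
position: [0.5004, 0.0382, 0.1403]
tool_rot: [[-0.001, 1.0, -0.0], [1.0, 0.001, -0.0], [-0.0, -0.0, -1.0]]
wrist_force: [0.6, -0.3, -3.9]
width: 0.0207
finger_force: 39.7
```

Request:
arm_command([
  {"jaw": 10,"tx": 0,"ty": 0,"tz": 0.7,"ax": 0,"ay": 0,"az": 0},
  {"jaw": 10,"tx": 0,"ty": 0,"tz": 0.7,"ax": 0,"ay": 0,"az": 0},
  {"jaw": 10,"tx": 0,"ty": 0,"tz": 0,"ax": 0,"ay": 0,"az": 0},
])

```text
clock: 16.5
position: [0.5004, 0.0383, 0.139]
tool_rot: [[-0.001, 1.0, -0.0], [1.0, 0.001, -0.0], [-0.0, -0.0, -1.0]]
wrist_force: [-0.2, 0.7, -2.7]
width: 0.0202
finger_force: 39.7
```

Request:
arm_command([
  {"jaw": 10,"tx": 0,"ty": 0,"tz": 0.5,"ax": 0,"ay": 0,"az": 0},
  {"jaw": 10,"tx": 0,"ty": 0,"tz": 0,"ax": 0,"ay": 0,"az": 0},
])

```text
clock: 16.75
position: [0.5004, 0.0382, 0.1385]
tool_rot: [[-0.001, 1.0, -0.0], [1.0, 0.001, -0.0], [-0.0, -0.0, -1.0]]
wrist_force: [-0.2, 0.2, -3.9]
width: 0.0203
finger_force: 39.7
```

Request:
arm_command([
  {"jaw": 10,"tx": 0,"ty": 0,"tz": 0.5,"ax": 0,"ay": 0,"az": 0},
  {"jaw": 10,"tx": 0,"ty": 0,"tz": 0,"ax": 0,"ay": 0,"az": 0},
])

```text
clock: 17.0
position: [0.5004, 0.0382, 0.138]
tool_rot: [[-0.001, 1.0, -0.0], [1.0, 0.001, -0.0], [-0.0, -0.0, -1.0]]
wrist_force: [-1.1, 0.4, -3.1]
width: 0.0205
finger_force: 39.7
```

Request:
arm_command([
  {"jaw": 10,"tx": 0,"ty": 0,"tz": 0.5,"ax": 0,"ay": 0,"az": 0},
  {"jaw": 10,"tx": 0,"ty": 0,"tz": 0,"ax": 0,"ay": 0,"az": 0},
])

```text
clock: 17.25
position: [0.5006, 0.0383, 0.1378]
tool_rot: [[-0.001, 1.0, 0.0], [1.0, 0.001, 0.0], [0.0, 0.0, -1.0]]
wrist_force: [-0.6, -0.1, -1.4]
width: 0.0204
finger_force: 39.9
```

Request:
arm_command([
  {"jaw": 10,"tx": 0,"ty": 0,"tz": 0.5,"ax": 0,"ay": 0,"az": 0},
  {"jaw": 10,"tx": 0,"ty": 0,"tz": 0,"ax": 0,"ay": 0,"az": 0},
])

```text
clock: 17.5
position: [0.5006, 0.0383, 0.1378]
tool_rot: [[-0.001, 1.0, 0.0], [1.0, 0.001, 0.0], [0.0, 0.0, -1.0]]
wrist_force: [-3.1, 0.5, 5.1]
width: 0.0203
finger_force: 40.5
```

Request:
arm_command([
  {"jaw": 10,"tx": 0,"ty": 0,"tz": 0.5,"ax": 0,"ay": 0,"az": 0},
  {"jaw": 10,"tx": 0,"ty": 0,"tz": 0,"ax": 0,"ay": 0,"az": 0},
])

```text
clock: 17.75
position: [0.5007, 0.0384, 0.1377]
tool_rot: [[-0.001, 1.0, 0.0], [1.0, 0.001, 0.0], [0.0, 0.0, -1.0]]
wrist_force: [-4.2, 0.7, 7.5]
width: 0.0204
finger_force: 40.8
```

The force rose sharply at z = 0.1378, where the lid should be home. Now I release and rise.

Request:
arm_command([
  {"jaw": 40,"tx": 0,"ty": 0,"tz": -0.5,"ax": 0,"ay": 0,"az": 0},
  {"jaw": 40,"tx": 0,"ty": 0,"tz": 0,"ax": 0,"ay": 0,"az": 0},
  {"jaw": 40,"tx": 0,"ty": 0,"tz": 0,"ax": 0,"ay": 0,"az": 0},
  {"jaw": 40,"tx": 0,"ty": 0,"tz": 0,"ax": 0,"ay": 0,"az": 0},
])

```text
clock: 18.25
position: [0.5005, 0.0382, 0.1369]
tool_rot: [[-0.001, 1.0, -0.0], [1.0, 0.001, -0.0], [-0.0, -0.0, -1.0]]
wrist_force: [-0.1, -0.2, -0.1]
width: 0.0401
finger_force: 0.0
```

Request:
arm_command([
  {"jaw": 40,"tx": 0,"ty": 0,"tz": -10,"ax": 0,"ay": 0,"az": 0},
  {"jaw": 50,"tx": 0,"ty": 0,"tz": -25,"ax": 0,"ay": 0,"az": 0},
  {"jaw": 75,"tx": 0,"ty": 0,"tz": -35,"ax": 0,"ay": 0,"az": 0},
  {"jaw": 75,"tx": 0,"ty": 0,"tz": -10,"ax": 0,"ay": 0,"az": 0},
  {"jaw": 75,"tx": 0,"ty": 0,"tz": 0,"ax": 0,"ay": 0,"az": 0},
])

```text
clock: 18.88
position: [0.501, 0.0383, 0.2179]
tool_rot: [[-0.001, 1.0, 0.002], [1.0, 0.001, 0.0], [0.0, 0.002, -1.0]]
wrist_force: [0.3, 0.3, -0.4]
width: 0.0753
finger_force: 0.0
```

Request:
arm_command([
  {"jaw": 75,"tx": 0,"ty": 0,"tz": 0,"ax": 0,"ay": 0,"az": 0},
  {"jaw": 75,"tx": 0,"ty": 0,"tz": 0,"ax": 0,"ay": 0,"az": 0},
  {"jaw": 75,"tx": 0,"ty": 0,"tz": 0,"ax": 0,"ay": 0,"az": 0},
])

```text
clock: 19.25
position: [0.4999, 0.0383, 0.2161]
tool_rot: [[-0.001, 1.0, -0.002], [1.0, 0.001, -0.0], [0.0, -0.002, -1.0]]
wrist_force: [-0.2, -0.5, 0.3]
width: 0.0753
finger_force: 0.0
```

```bash
python3 - <<'E'
from plan import *
p,R=st();W=grab('wrist','w9')
g=np.array([.5004,.0382]);h=cv2.cvtColor(cv2.medianBlur(W['pixels'],3),cv2.COLOR_BGR2HSV)
for X in((*g,.161),(*g,.133),(*g,.106)):print(proj(W,X))
# knob head: wood blob inside the lid
m=cv2.inRange(h,(5,100,60),(25,255,255));c0=proj(W,(*g,.14));mm=np.zeros_like(m);cv2.circle(mm,tuple(int(v) for v in c0),75,255,-1);m&=mm
cs,_=cv2.findContours(m,cv2.RETR_EXTERNAL,cv2.CHAIN_APPROX_NONE)
for c in sorted(cs,key=cv2.contourArea)[-3:]:print(cv2.boundingRect(c),cv2.contourArea(c))
# skirt: outer edge at top face height .107, spokes grey->wood
from scipy.optimize import least_squares
P=[]
for a in np.radians(np.arange(0,360,3)):
    d=np.array([np.cos(a),np.sin(a)]);prev=None
    for r in np.arange(.048,.068,.0003):
        u=proj(W,(*(g+d*r),.107));x,y=np.round(u).astype(int)
        if not(0<=x<640 and 0<=y<480):break
        if h[y,x,1]>95 and 8<h[y,x,0]<22:
            if prev is not None:P.append(prev)
            break
        prev=g+d*r
P=np.array(P);f=least_squares(lambda v:np.hypot(P[:,0]-v[0],P[:,1]-v[1])-v[2],[*g,.057],loss='soft_l1',f_scale=.0007)
print(f.x.round(4),len(P),np.median(abs(f.fun)).round(5))
v=h[:,:,2]
u=proj(W,(*g,.161)).astype(int);print('hsv col',[(y,*map(int,h[y,u[0]])) for y in range(60,400,7)])
E
```

```text
t 19.25 p [0.4999 0.0383 0.2161] yaw 0.06 tilt 0.1 w 0.0753 ff 0.0 F [-0.2 -0.5  0.3] q [  2.  -3. 114.   0.  70.   1.]
[317.6 260.3]
[317.7 243.1]
[317.7 229.8]
(278, 311, 1, 1) 0.0
(280, 305, 85, 18) 172.0
(281, 210, 68, 72) 3403.5
[0.4985 0.0359 0.0568] 94 0.00017
hsv col [(60, 33, 12, 187), (67, 32, 25, 187), (74, 34, 24, 181), (81, 15, 170, 135), (88, 14, 167, 133), (95, 15, 172, 132), (102, 15, 170, 132), (109, 15, 168, 132), (116, 16, 159, 85), (123, 16, 168, 91), (130, 15, 164, 90), (137, 14, 155, 87), (144, 55, 13, 120), (151, 45, 17, 92), (158, 38, 12, 87), (165, 47, 20, 90), (172, 36, 14, 88), (179, 40, 17, 90), (186, 54, 14, 92), (193, 42, 16, 80), (200, 53, 18, 58), (207, 43, 20, 89), (214, 15, 132, 110), (221, 16, 134, 74), (228, 16, 127, 70), (235, 15, 128, 74), (242, 16, 130, 114), (249, 16, 138, 118), (256, 16, 135, 177), (263, 16, 138, 177), (270, 15, 137, 177), (277, 16, 135, 177), (284, 45, 14, 144), (291, 47, 16, 141), (298, 49, 15, 135), (305, 43, 14, 130), (312, 43, 18, 131), (319, 15, 164, 115), (326, 15, 169, 118), (333, 15, 169, 121), (340, 15, 173, 118), (347, 15, 170, 117), (354, 15, 175, 115), (361, 15, 168, 111), (368, 26, 33, 187), (375, 29, 29, 187), (382, 25, 31, 187), (389, 24, 33, 183), (396, 24, 34, 185)]
```

The outer lid is at (0.4985,0.036), and its 57 mm radius fits a top face at 0.107, so it is nested and home. Next I grip the collar.

Request:
arm_command([
  {"jaw": 75,"tx": -1,"ty": -1.2,"tz": 20,"ax": 0,"ay": 0,"az": 0},
  {"jaw": 75,"tx": -1,"ty": 0,"tz": 30,"ax": 0,"ay": 0,"az": 0},
  {"jaw": 75,"tx": 0,"ty": 0,"tz": 25,"ax": 0,"ay": 0,"az": 0},
  {"jaw": 75,"tx": 0,"ty": 0,"tz": 15,"ax": 0,"ay": 0,"az": 0},
  {"jaw": 75,"tx": 0,"ty": 0,"tz": 8,"ax": 0,"ay": 0,"az": 0},
], squeeze=40)

```text
clock: 19.92
position: [0.4989, 0.0362, 0.1182]
tool_rot: [[-0.001, 1.0, -0.001], [1.0, 0.001, -0.0], [0.0, -0.001, -1.0]]
wrist_force: [0.1, 0.0, 0.1]
width: 0.0751
finger_force: 0.0
```

Request:
arm_command([
  {"jaw": 75,"tx": 0,"ty": 0,"tz": 4,"ax": 0,"ay": 0,"az": 0},
  {"jaw": 75,"tx": 0,"ty": 0,"tz": 3,"ax": 0,"ay": 0,"az": 0},
  {"jaw": 75,"tx": 0,"ty": 0,"tz": 0,"ax": 0,"ay": 0,"az": 0},
  {"jaw": 75,"tx": 0,"ty": 0,"tz": 0,"ax": 0,"ay": 0,"az": 0},
])

```text
clock: 20.42
position: [0.4997, 0.0363, 0.1126]
tool_rot: [[-0.001, 1.0, 0.001], [1.0, 0.001, 0.0], [0.0, 0.001, -1.0]]
wrist_force: [0.2, 0.5, 0.0]
width: 0.075
finger_force: 0.0
```

Request:
arm_command([
  {"jaw": 75,"tx": 0,"ty": -0.6,"tz": 2,"ax": 0,"ay": 0,"az": 0},
  {"jaw": 60,"tx": 0,"ty": 0,"tz": 0,"ax": 0,"ay": 0,"az": 0},
  {"jaw": 56,"tx": 0,"ty": 0,"tz": 0,"ax": 0,"ay": 0,"az": 0},
  {"jaw": 54,"tx": 0,"ty": 0,"tz": 0,"ax": 0,"ay": 0,"az": 0},
  {"jaw": 40,"tx": 0,"ty": 0,"tz": 0,"ax": 0,"ay": 0,"az": 0},
])

```text
clock: 21.05
position: [0.499, 0.0362, 0.1105]
tool_rot: [[-0.001, 1.0, 0.001], [1.0, 0.001, -0.0], [-0.0, 0.001, -1.0]]
wrist_force: [-0.6, 0.3, 2.6]
width: 0.0497
finger_force: 42.0
```

Request:
arm_command([
  {"jaw": 40,"tx": 0,"ty": 0,"tz": 0,"ax": 0,"ay": 0,"az": 0},
  {"jaw": 40,"tx": 0,"ty": 0,"tz": 0,"ax": 0,"ay": 0,"az": 0},
  {"jaw": 40,"tx": 0,"ty": 0,"tz": 0,"ax": 0,"ay": 0,"az": 0},
])

```text
clock: 21.42
position: [0.499, 0.0362, 0.1105]
tool_rot: [[-0.001, 1.0, 0.001], [1.0, 0.001, -0.0], [-0.0, 0.001, -1.0]]
wrist_force: [0.2, -1.0, 4.7]
width: 0.0501
finger_force: 42.2
```

Request:
arm_command([
  {"jaw": 40,"tx": 0,"ty": 0,"tz": -2,"ax": 0,"ay": 0,"az": 0},
  {"jaw": 40,"tx": 0,"ty": 0,"tz": -5,"ax": 0,"ay": 0,"az": 0},
  {"jaw": 40,"tx": 0,"ty": 0,"tz": -8,"ax": 0,"ay": 0,"az": 0},
  {"jaw": 40,"tx": 0,"ty": 0,"tz": -8,"ax": 0,"ay": 0,"az": 0},
  {"jaw": 40,"tx": 0,"ty": 0,"tz": 0,"ax": 0,"ay": 0,"az": 0},
])

```text
clock: 22.05
position: [0.4996, 0.0363, 0.1343]
tool_rot: [[-0.001, 1.0, 0.002], [1.0, 0.001, 0.0], [0.0, 0.002, -1.0]]
wrist_force: [1.0, 0.2, -1.6]
width: 0.0498
finger_force: 41.7
```

Request:
arm_command([
  {"jaw": 40,"tx": 0,"ty": 0,"tz": -10,"ax": 0,"ay": 0,"az": 0},
  {"jaw": 40,"tx": 0,"ty": 0,"tz": -16,"ax": 0,"ay": 0,"az": 0},
  {"jaw": 40,"tx": 0,"ty": 0,"tz": -16,"ax": 0,"ay": 0,"az": 0},
  {"jaw": 40,"tx": 0,"ty": 0,"tz": -14,"ax": 0,"ay": 0,"az": 0},
  {"jaw": 40,"tx": 0,"ty": 0,"tz": -8,"ax": 0,"ay": 0,"az": 0},
])

```text
clock: 22.68
position: [0.4994, 0.0363, 0.1988]
tool_rot: [[-0.001, 1.0, 0.002], [1.0, 0.001, 0.0], [0.0, 0.002, -1.0]]
wrist_force: [0.2, -0.4, -1.8]
width: 0.0496
finger_force: 41.8
```

Request:
arm_command([
  {"jaw": 40,"tx": 0,"ty": 0,"tz": -3,"ax": 0,"ay": 0,"az": 0},
  {"jaw": 40,"tx": 0,"ty": 0,"tz": 0,"ax": 0,"ay": 0,"az": 0},
  {"jaw": 40,"tx": 0,"ty": 0,"tz": 0,"ax": 0,"ay": 0,"az": 0},
  {"jaw": 40,"tx": 0,"ty": 0,"tz": 0,"ax": 0,"ay": 0,"az": 0},
  {"jaw": 40,"tx": 0,"ty": 0,"tz": 0,"ax": 0,"ay": 0,"az": 0},
])

```text
clock: 23.3
position: [0.4985, 0.0362, 0.1997]
tool_rot: [[-0.001, 1.0, -0.001], [1.0, 0.001, -0.0], [-0.0, -0.001, -1.0]]
wrist_force: [0.1, -0.6, -1.3]
width: 0.0493
finger_force: 41.8
```

Request:
arm_command([
  {"jaw": 40,"tx": 0,"ty": 0,"tz": 0,"ax": 0,"ay": 0,"az": 0},
  {"jaw": 40,"tx": 0,"ty": 0,"tz": 0,"ax": 0,"ay": 0,"az": 0},
  {"jaw": 40,"tx": 0,"ty": 0,"tz": 0,"ax": 0,"ay": 0,"az": 0},
  {"jaw": 40,"tx": 0,"ty": 0,"tz": 0,"ax": 0,"ay": 0,"az": 0},
  {"jaw": 40,"tx": 0,"ty": 0,"tz": 0,"ax": 0,"ay": 0,"az": 0},
])

```text
clock: 23.92
position: [0.4987, 0.0363, 0.2001]
tool_rot: [[-0.001, 1.0, 0.0], [1.0, 0.001, -0.0], [-0.0, 0.0, -1.0]]
wrist_force: [0.7, 0.1, -1.4]
width: 0.0499
finger_force: 41.8
```

```bash
python3 - <<'E'
from plan import *
p,R=st();S=grab('side','side9');W=grab('wrist','w10')
F=[];
for i in range(6): F.append(status.sense()['wrist_force']);get_image('top')
print('F',np.mean(F,0).round(2)); st()
# side view: wood knob of the inner lid, expected spots
for n,X in(('knobtop',(.5004,.0382,.161)),('knobbot',(.5004,.0382,.139)),('flange',(.5004,.0382,.104)),('skirt c',(.499,.036,.178)),('rim',(.5004,.0382,.1))):print(n,proj(S,X))
h=cv2.cvtColor(S['pixels'],cv2.COLOR_BGR2HSV);k=proj(S,(.5004,.0382,.13)).astype(int)
for dx in(-4,0,4): print('col',k[0]+dx,[(y,*map(int,h[y,k[0]+dx])) for y in range(k[1]-60,k[1]+60,3)])
E
```

```text
t 23.93 p [0.4987 0.0363 0.2001] yaw 0.06 tilt 0.0 w 0.0499 ff 41.8 F [ 0.7  0.1 -1.4] q [  1.  -3. 115.  -0.  68.   1.]
F [-0.   -0.58 -1.37]
t 24.32 p [0.4986 0.0363 0.2001] yaw 0.06 tilt 0.0 w 0.0499 ff 41.8 F [-0.5  0.2 -1.4] q [  1.  -3. 115.  -0.  68.   1.]
knobtop [332.3 209.9]
knobbot [332.3 218.4]
flange [332.4 231.5]
skirt c [333.2 202.9]
rim [332.4 232.9]
col 328 [(161, 0, 0, 10), (164, 114, 196, 13), (167, 24, 208, 200), (170, 23, 207, 186), (173, 23, 218, 75), (176, 23, 214, 81), (179, 115, 170, 9), (182, 60, 5, 52), (185, 60, 10, 49), (188, 60, 5, 52), (191, 75, 8, 66), (194, 45, 10, 53), (197, 60, 9, 55), (200, 60, 14, 53), (203, 83, 13, 78), (206, 75, 12, 86), (209, 68, 7, 137), (212, 75, 12, 44), (215, 90, 19, 55), (218, 15, 140, 60), (221, 15, 124, 66), (224, 14, 124, 74), (227, 15, 122, 73), (230, 14, 124, 78), (233, 14, 124, 82), (236, 14, 125, 92), (239, 15, 126, 97), (242, 15, 125, 104), (245, 14, 125, 102), (248, 90, 25, 51), (251, 75, 9, 54), (254, 60, 10, 53), (257, 60, 9, 54), (260, 80, 14, 55), (263, 70, 14, 55), (266, 90, 9, 54), (269, 75, 10, 53), (272, 1
[... 921 characters left out ...]
 184), (173, 23, 225, 77), (176, 23, 210, 73), (179, 60, 18, 14), (182, 60, 11, 45), (185, 60, 5, 50), (188, 75, 10, 49), (191, 75, 8, 67), (194, 70, 14, 54), (197, 90, 5, 52), (200, 60, 10, 53), (203, 75, 7, 72), (206, 75, 8, 124), (209, 65, 11, 137), (212, 90, 6, 42), (215, 100, 15, 52), (218, 13, 103, 62), (221, 14, 119, 109), (224, 15, 122, 94), (227, 14, 124, 78), (230, 15, 126, 83), (233, 15, 120, 91), (236, 15, 123, 89), (239, 14, 126, 89), (242, 15, 124, 101), (245, 15, 124, 97), (248, 90, 23, 56), (251, 75, 10, 53), (254, 68, 18, 56), (257, 60, 5, 52), (260, 80, 14, 54), (263, 90, 10, 51), (266, 60, 5, 54), (269, 90, 5, 51), (272, 11, 36, 57), (275, 13, 161, 68), (278, 14, 168, 73)]
```

```bash
python3 - <<'E'
from plan import *
S=grab('side','side10');h=cv2.cvtColor(S['pixels'],cv2.COLOR_BGR2HSV);g=np.array([.5004,.0382])
# front flange edge: predicted at z=.100 vs seen wood->grey edge; skirt edge z=.1826 likewise left/right
e=[]
for a in range(70,180,10):
    u=proj(S,(*(g+.0495*np.array([np.cos(np.radians(a)),np.sin(np.radians(a))])),.1));x=int(round(u[0]))
    ys=[y for y in range(int(u[1])-10,int(u[1])+10) if h[y,x,1]>80 and h[y+1,x,1]<=80]
    e.append((a,u.tolist(),ys))
print(*e,sep='\n')
ok=sum(1 for a,u,y in e if y and min(abs(np.array(y)-u[1]))<3.5);print(ok)
E
```

```text
(70, [316.8, 242.8], [244])
(80, [319.9, 244.3], [245])
(90, [323.5, 245.4], [246])
(100, [327.3, 246.1], [247])
(110, [331.2, 246.4], [247])
(120, [335.3, 246.3], [247])
(130, [339.2, 245.8], [246])
(140, [342.9, 244.9], [245])
(150, [346.2, 243.6], [243])
(160, [349.2, 242.0], [241])
(170, [351.5, 240.1], [238])
11
```

The flange edge matches the home position all the way round, within 1–2 px. I'm handing in.

```bash
python3 -c "
from rig import sign_off
print(sign_off())"
```

```text
the job is handed in; nothing more can be done
None
```

The job is handed in at about 24 s: the turntable is clicked round with the tin beside the pointer, the inner lid is home on the tin, and the arm is holding the outer lid level about 20 mm above the knob; no verdict came back.

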